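# Open the double-door dish cabinet, covered leaf last

### The job

Open the small double-door dish cabinet on the steel table so that it can be loaded. First pull the latched leaf (the left one seen from the robot, whose cover strip laps over the other) out of its catch and swing it wide open; only then pull open the overlapped right leaf. Leave both leaves standing wide open, at about a right angle to the cabinet's front.

Things in the scene. Friction and masses are not known exactly. Their poses are not given: they have to be found in the camera images.
- latched_handle (a point): Pull of the left leaf: an upright dark steel post 12 mm thick, 45 mm in front of the leaf, on a stem at height 130 mm. Point: on the post's axis, height 180 mm, 25 mm below its free top. Axes turn with the leaf: z up, x square to the leaf (into the cabinet when shut), y along it (left, seen from the robot, when shut). Its vertical hinge line lies 57 mm along +x and 115 mm along +y from here.
- overlapped_handle (a point): The same post on the right leaf, 90 mm from the other when shut. Point: on the post's axis, height 180 mm, 25 mm below its free top. Axes turn with the leaf: z up, x square to the leaf (into the cabinet when shut), y along it (left, seen from the robot, when shut). Its vertical hinge line lies 57 mm along +x and 115 mm along -y from here.
- latched_leaf (a joint): Left leaf (seen from the robot) of a white cabinet 320 mm wide, 240 deep, 200 high; glazed, its free edge has a flat 30 mm steel strip lapping 14 mm over the right leaf. Value: rad, 0 shut, grows as it swings out to the robot (clockwise from above), 1.57 square, stop 1.9. A sprung roller catch lets go at about 8 N pull at the post, within 10 mm; then light friction, stays where left.
- overlapped_leaf (a joint): Right leaf, 158 mm wide, glazed, no strip or catch; the left leaf's strip laps over its free edge and holds it while that leaf is shut (pulled first, it drags that leaf along). Value: rad, 0 shut, grows as it swings out to the robot (counter-clockwise from above), 1.57 square, stop 1.9. Light hinge friction, stays where left. Crockery stands on the cabinet, 90 mm or more behind its front.

How it is judged:
By the outcome, as a careful person would: the job done as asked, in the order asked, and still so for the second after the job is handed in, with the robot touching nothing.
It also fails if it takes over 51 s, if anything falls off the work surface, if the arm or the gripper's body presses on something with over 40 N, if the wrist force passes 120 N, or if a joint passes its speed limit or range.

### The arm

A 7-joint arm with a two-finger parallel gripper is mounted at the origin on the work surface. World frame = base frame: x ahead of the robot, y to its left, z up, the work surface at z = 0. Lengths are in m, angles in rad, forces in N, time in s.
With the tool pointing down it reaches from about 0.4 to 0.85 m from the base axis. Payload 4.4 kg.
Tool frame: the origin (TCP) lies at the very end of the fingers, on their centre line; the grasp point (between the pads) lies 19 mm behind it; z points along the fingers, y is the line along which they close (so a half turn about z gives the same grasp; the last joint's range is limited). The gripper opens to 94 mm and grips with 3 to 60 N. Pads are 16 mm wide; open, the fingers measure 119 mm over their backs; the gripper's body (75 mm by 177 mm) begins 78 mm behind the grasp point.
Start: joints at [-1.274, 0.628, 0.038, 1.517, -0.027, 0.996, -0.02], TCP at [0.231, 0.608, 0.205] pointing down, gripper open.
Joint ranges: [-3.06, 3.06], [-0.37, 2.12], [-1.25, 1.32], [0.18, 2.47], [-1.1, 4.24], [0.23, 1.98], [-2.94, 2.94]. Speed limits (rad/s): [2.57, 2.57, 3.14, 3.14, 3.14, 3.14, 3.14].

### API

Orientations are given as a unit quaternion [w, x, y, z].
In Python, from bench import manip, read_camera, find_in, mark_of gives the robot as it stands. The module is installed in compiled form; this text tells all that it offers.
- The arm moves only by the tool arm_command, never from a script. Its arguments are lists of equal length, an entry for each row: "dp": the shift along the tool's x, y, z in units of 40 cm (1.0 is 40 cm), a list of three; "rot": the turn, a rotation vector about the tool's x, y, z in units of 1.5 rad (1.0 is 1.5 rad), a list of three. In form: {"dp": [[x, y, z], ...], "rot": [[wx, wy, wz], ...]}. A call has 1 to 8 rows; each row shifts and turns the commanded pose from where the row before left it, along the tool's axes as they then stand; what a row does not reach is not made up. A row lasts 1/12 s, in which the tool goes at most 41.7 mm and 7.16 degrees, less where a joint would pass 70% of its speed; a pose out of reach is approached as far as the arm can. A call with a number of a shift or a turn outside -1 to 1 is refused whole. A call with a gripper value outside its range is refused whole. "jaw" is the opening, from 0 (shut) to 1 (fully open), set as the call begins (left out, the last holds). The fingers move at their own pace and stop on an object; the grip force is fixed at half the most. Time passes only in rows, so rows that do not move let the fingers close. It gives the time, the measured TCP pose, the force, the opening and the grip force at its end, in the units of the state.
- manip.get_state(): the state, without advancing time (a new reading comes with each control period).
- read_camera(name): name is "scene" or "top"; returns a dict with "image" (384x512x3 uint8, blue, green, red), "depth" (384x512 float32, m along the optical axis (not along the pixel's ray), 0 where there is no reading), "fovy" (degrees; the focal length in pixels is half the picture's height over the tangent of half this angle, whatever the lens; pixels are square), "cx", "cy" (the principal point, pixels), "view" (4x4, takes a point from world to camera coordinates). Camera axes: x right, y down, z forward; pixel columns grow to the right and rows downward; lengths in m; the calibration is good to about 2 mm. A picture is of the moment at which its call begins.
- manip.sign_off(): hands the job in; it is judged then, once.
Trained networks look in a picture, given as the dict that the camera call returned (one of the last four; its "shot" number tells which), for a name from the list of things; names that differ only in an ending like _2 or _b are one class to them, and where a whole thing is asked for, a point or a joint stands for the part that bears it (a point fixed in the world has none). Each returns a list of dicts, best first, with "conf" (0 to 1); they miss things now and then, are a little off and sometimes report something else, mostly with a low value. They report only what shows in the picture. A call takes as long as a camera call.
- find_in(picture, name): "at" ([x, y, z] in m, in the coordinates of the camera as it stood for that picture, good to about 4 mm: the middle of the surface that is visible of it).
- mark_of(picture, name): "at" ([x, y, z] in m, in the coordinates of the camera as it stood for that picture, good to about 4 mm: a listed point, or the origin of a listed thing).
The state is a dict: "t": time; "joints": joint angles; "qvel": joint speeds; "joint_torque": joint torques, N m; "ee_pos": TCP position; "ee_rot": TCP orientation; "contact_force": force on the tool from outside, world axes, zero at the start; "ft_torque": the same for the moment, N m; "width": finger opening in m; "gripper_force": force on a finger pad.
Only numpy, scipy, OpenCV 4.12 (cv2) and the standard library are available. Lean on these libraries where they do the work, as an engineer would, in place of code of your own. Each camera call takes 0.05 s, during which the arm holds its last target. There are 200 camera calls.

## Working session

There is one attempt and no reset: what is moved stays moved. The work goes in short steps, Python scripts to look and compute and a tool call to move; the robot and the scene stay as the last step left them, time stands still between calls to the robot, and variables do not carry over. Pictures are saved under pics/ and viewed, at most 10 in all, crops included, and the job is handed in when it is done.

Besides the shell and the picture viewer there is one more tool, called after "Call:" as name(argument=value, ...) on one line, values as JSON. arm_command: Moves the arm, as the interface text tells. Shifts and turns lie within -1 to 1; 1 stands for 40 cm of shift or 1.5 rad of turn. Its arguments: {"type":"object","properties":{"dp":{"type":"array","items":{"type":"array","items":{"type":"number","minimum":-1,"maximum":1}}},"rot":{"type":"array","items":{"type":"array","items":{"type":"number","minimum":-1,"maximum":1}}},"jaw":{"type":"number"}},"required":["dp","rot"]}

```bash
mkdir -p pics; cat > h.py <<'E'
import numpy as np, cv2
from bench import manip, read_camera, find_in, mark_of
def world(pic,p): return (np.linalg.inv(np.array(pic["view"]))@np.r_[p,1])[:3]
def look(cam,save=None,names=("latched_handle","overlapped_handle")):
    p=read_camera(cam)
    if save: cv2.imwrite(f"pics/{save}.png",p["image"])
    for n in names:
        for d in mark_of(p,n)[:2]: print(cam,n,round(d["conf"],2),world(p,d["at"]).round(3))
    return p
E
python3 - <<'E'
from h import *
a=look("scene","s0"); b=look("top","t0")
for p in (a,b): print([ (n,[ (round(d["conf"],2),world(p,d["at"]).round(3)) for d in find_in(p,n)[:2]]) for n in ("latched_leaf","overlapped_leaf")]); print(np.linalg.inv(p["view"])[:3,3])
print(manip.get_state())
cv2.imwrite("pics/c0.png",np.hstack([a["image"],b["image"]])[:, :])
im=np.hstack([a["image"],b["image"]]);cv2.imwrite("pics/c0.png",cv2.resize(im,(800,300)))
E
```

```text
scene latched_handle 0.82 [0.546 0.034 0.179]
scene overlapped_handle 0.96 [ 0.566 -0.055  0.184]
top latched_handle 0.84 [0.557 0.031 0.182]
top overlapped_handle 0.69 [ 0.57  -0.056  0.185]
[('latched_leaf', [(0.81, array([0.589, 0.068, 0.133]))]), ('overlapped_leaf', [(0.81, array([ 0.619, -0.084,  0.139]))])]
[ 0.52049075 -0.41556032  0.98204106]
[('latched_leaf', [(0.83, array([0.596, 0.074, 0.178]))]), ('overlapped_leaf', [(0.91, array([ 0.619, -0.072,  0.177]))])]
[0.55856867 0.01409747 0.83529556]
{'t': 0.5, 'joints': array([-1.2738124 ,  0.62844712,  0.03849085,  1.51741005, -0.02702747,
        0.99629531, -0.01998527]), 'qvel': array([ 1.86291964e-03, -5.11268067e-04, -1.38318274e-03, -4.43744161e-05,
        1.45171475e-03,  7.31797044e-04, -5.07173320e-05]), 'joint_torque': array([-1.22403191e-03, -5.49155223e+01,  1.14165209e+00, -1.86778414e+01,
       -5.22855995e-02,  1.66642782e-02,  4.01156979e-05]), 'ee_pos': array([0.23063322, 0.60771106, 0.20544446]), 'ee_rot': array([-3.41752691e-05,  1.80407743e-01,  9.83591910e-01, -1.55846602e-05]), 'contact_force': array([-0.41954288,  0.01909151, -0.27561515]), 'ft_torque': array([-0.00108361,  0.01064767,  0.00665195]), 'gripper_force': 0.0, 'width': 0.09394116560286142}
```

View pics/c0.png

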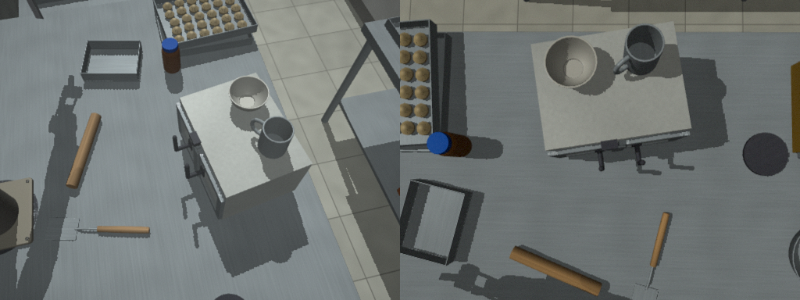

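The cabinet front is yawed slightly: in the top view its edge runs (548,152)–(690,133), and the posts are near (600,158) and (640,152). I'll measure the yaw from depth and plan the path.

```bash
python3 - <<'E'
from h import *
p=look("top",names=())
d=p["depth"];f=192/np.tan(np.radians(p["fovy"])/2)
v,u=np.indices(d.shape);C=np.stack([(u-p["cx"])/f*d,(v-p["cy"])/f*d,d,np.ones_like(d)],-1)
W=(C@np.linalg.inv(p["view"]).T)[...,:3]
m=(abs(W[...,2]-.2)<.012)&(d>0)
n,l,s,_=cv2.connectedComponentsWithStats(m.astype(np.uint8));k=1+np.argmax(s[1:,4])
q=W[l==k][:,:2].astype(np.float32)
r=cv2.minAreaRect(q*1000);print(r,cv2.boxPoints(r).round(),W[l==k][:,2].mean())
m=(W[...,2]>.03)&(W[...,0]<.75)
# tall things: max heights by coarse cells
for x in np.arange(.2,.8,.05):
  print(round(x,2),[int(1000*W[...,2][(d>0)&(abs(W[...,0]-x)<.025)&(abs(W[...,1]-y)<.025)].max(initial=0)) for y in np.arange(.5,-.45,-.05)])
E
```

```text
((726.9466552734375, 16.3863525390625), (260.20587158203125, 320.8794860839844), 9.70133113861084) [[ 572.  153.]
 [ 626. -164.]
 [ 882. -120.]
 [ 828.  196.]] 0.20052254750190412
0.2 [4, 4, 5, 4, 5, 3, 4, 4, 26, 37, 3, 6, 7, 4, 4, 6, 5, 4, 4]
0.25 [4, 4, 4, 4, 4, 4, 37, 38, 39, 38, 5, 6, 16, 4, 4, 6, 4, 4, 3]
0.3 [48, 47, 4, 5, 37, 40, 40, 38, 26, 3, 6, 4, 22, 11, 4, 4, 5, 5, 4]
0.35 [7, 47, 4, 4, 4, 34, 4, 5, 4, 6, 4, 5, 22, 23, 5, 5, 3, 4, 4]
0.4 [7, 46, 48, 4, 4, 3, 4, 4, 5, 4, 3, 5, 18, 22, 4, 4, 5, 4, 5]
0.45 [7, 8, 48, 4, 4, 4, 5, 4, 4, 5, 4, 4, 5, 21, 4, 4, 4, 5, 5]
0.5 [47, 47, 48, 4, 5, 4, 4, 4, 4, 4, 4, 5, 5, 4, 3, 4, 4, 5, 4]
0.55 [4, 4, 4, 5, 5, 5, 4, 4, 5, 206, 5, 207, 5, 5, 4, 4, 4, 15, 16]
0.6 [75, 124, 123, 5, 3, 5, 3, 203, 203, 209, 210, 201, 183, 4, 5, 5, 6, 16, 16]
0.65 [76, 123, 121, 4, 3, 4, 4, 203, 204, 203, 203, 203, 203, 203, 4, 5, 5, 15, 16]
0.7 [76, 4, 5, 5, 4, 4, 201, 249, 252, 251, 203, 204, 203, 203, 4, 5, 4, 6, 5]
0.75 [76, 4, 4, 5, 4, 4, 202, 254, 250, 252, 287, 288, 285, 204, 4, 5, 4, 4, 4]
0.8 [75, 3, 4, 4, 5, 3, 203, 252, 251, 252, 288, 286, 287, 203, 4, 5, 5, 5, 5]
```

Call:
arm_command(dp=[[0,0,-0.1],[0,0,-0.1],[0,0,0],[0,0,0]], rot=[[0,0,-0.08],[0,0,-0.08],[0,0,-0.08],[0,0,-0.08]], jaw=0.5)

```text
t: 0.88
ee_pos: [0.2312, 0.6094, 0.2888]
ee_rot: [0.001, -0.061, 0.998, 0.003]
contact_force: [0.1, -1.1, -0.8]
width: 0.0708
gripper_force: 0.0
```

```bash
cat >> h.py <<'E'
from scipy.spatial.transform import Rotation as Rn
def to(*pts):
    "shifts in tool axes/units from the present pose through the points"
    s=manip.get_state();q=s["ee_rot"];R=Rn.from_quat([q[1],q[2],q[3],q[0]]);p=s["ee_pos"]
    for t in pts:
        d=R.inv().apply(np.array(t)-p)/.4; print((d).round(3),"rows",round(np.linalg.norm(d)/.104,1)); p=np.array(t)
E
python3 - <<'E'
from h import *
p=look("top")
d=p["depth"];f=192/np.tan(np.radians(p["fovy"])/2)
v,u=np.indices(d.shape);C=np.stack([(u-p["cx"])/f*d,(v-p["cy"])/f*d,d,np.ones_like(d)],-1)
W=(C@np.linalg.inv(p["view"]).T)[...,:3]
for y in(.033,-.056):
  m=(d>0)&(W[...,2]>.195)&(abs(W[...,1]-y)<.025)&(W[...,0]<.578)
  print(m.sum(),W[m].mean(0),W[m].min(0),W[m].max(0))
m=(d>0)&(W[...,2]>.15)&(W[...,0]<.64)
for y in np.arange(.16,-.18,-.02): 
  k=m&(abs(W[...,1]-y)<.004)&(W[...,2]<.215); print(round(y,2), W[k][:,0].min(initial=9).round(3),end=" ")
L=np.array([.552,.033]);
to([L[0],L[1],.29],[L[0],L[1],.17])
E
```

```text
top latched_handle 0.96 [0.559 0.035 0.181]
top overlapped_handle 0.91 [ 0.564 -0.052  0.186]
40 [0.55392597 0.03285696 0.20325575] [0.54886429 0.02833495 0.19888973] [0.55904639 0.03853342 0.20776104]
42 [ 0.56868595 -0.05506288  0.20318201] [ 0.56397861 -0.06022147  0.19653599] [ 0.57412072 -0.05007809  0.2069243 ]
0.16 0.599 0.14 0.581 0.12 0.584 0.1 0.588 0.08 0.591 0.06 0.594 0.04 0.551 0.02 0.594 0.0 0.598 -0.02 0.603 -0.04 0.611 -0.06 0.564 -0.08 0.618 -0.1 0.621 -0.12 0.625 -0.14 0.628 -0.16 0.631 [-0.635 -1.518 -0.012] rows 15.8
[-0.  -0.   0.3] rows 2.9
```

Call:
arm_command(dp=[[-0.03,-0.095,0],[-0.04,-0.095,0],[-0.04,-0.095,0],[-0.04,-0.095,0],[-0.04,-0.095,0],[-0.04,-0.095,0],[-0.04,-0.095,0],[-0.04,-0.095,0]], rot=[[0,0,0],[0,0,0],[0,0,0],[0,0,0],[0,0,0],[0,0,0],[0,0,0],[0,0,0]])

```text
t: 1.7
ee_pos: [0.3897, 0.3182, 0.2852]
ee_rot: [-0.0, -0.057, 0.998, -0.0]
contact_force: [1.6, -0.4, 0.3]
width: 0.0471
gripper_force: 0.0
```

Call:
arm_command(dp=[[-0.04,-0.09,0],[-0.04,-0.09,0],[-0.04,-0.09,0],[-0.04,-0.09,0],[-0.04,-0.09,0],[-0.04,-0.09,0],[0,0,0],[0,0,0]], rot=[[0,0,0],[0,0,0],[0,0,0],[0,0,0],[0,0,0],[0,0,0],[0,0,0],[0,0,0]], jaw=0.5)

```text
t: 2.37
ee_pos: [0.5105, 0.1144, 0.2849]
ee_rot: [-0.0, -0.054, 0.999, -0.0]
contact_force: [0.6, 0.1, -0.5]
width: 0.0468
gripper_force: 0.0
```

```bash
python3 - <<'E'
from h import *
look("scene","s1"); print(manip.get_state()["width"])
to([.554,.033,.29],[.554,.033,.165])
E
```

```text
scene latched_handle 0.7 [0.549 0.037 0.18 ]
scene overlapped_handle 0.68 [ 0.564 -0.053  0.183]
0.0470321775278121
[-0.086 -0.226 -0.013] rows 2.3
[-0.    -0.     0.312] rows 3.0
```

Call:
arm_command(dp=[[-0.029,-0.075,0],[-0.029,-0.075,0],[-0.028,-0.076,0],[0,0,0],[0,0,0.08],[0,0,0]], rot=[[0,0,0],[0,0,0],[0,0,0],[0,0,0],[0,0,0],[0,0,0]])

```text
t: 3.02
ee_pos: [0.5514, 0.0326, 0.2496]
ee_rot: [-0.004, -0.059, 0.998, 0.0]
contact_force: [-1.1, 0.4, -0.9]
width: 0.0472
gripper_force: 0.0
```

```bash
python3 - <<'E'
from h import *
p=look("scene"); a=p["image"][100:340,160:420]; cv2.imwrite("pics/s2.png",cv2.resize(a,None,fx=2,fy=2))
to([.554,.033,.165])
E
```

```text
scene latched_handle 0.56 [0.549 0.037 0.177]
scene overlapped_handle 0.97 [ 0.568 -0.055  0.181]
[0.001 0.    0.222] rows 2.1
```

View pics/s2.png

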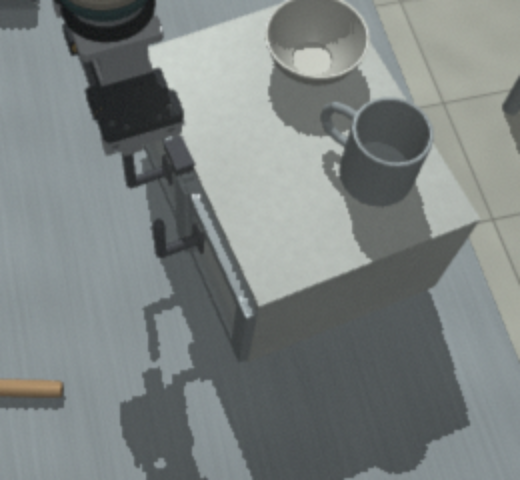

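The gripper stands right over the left post (crop ~(130,165)) and is clear of the cabinet. I'll go down and close.

Call:
arm_command(dp=[[0,0,0.07],[0,0,0.07],[0,0,0.07],[0,0,0]], rot=[[0,0,0],[0,0,0],[0,0,0],[0,0,0]])

```text
t: 3.5
ee_pos: [0.5518, 0.0322, 0.1664]
ee_rot: [-0.004, -0.059, 0.998, 0.0]
contact_force: [-0.4, 0.8, -0.1]
width: 0.0471
gripper_force: 0.0
```

Call:
arm_command(dp=[[0,0,0],[0,0,0],[0,0,0],[0,0,0],[0,0,0]], rot=[[0,0,0],[0,0,0],[0,0,0],[0,0,0],[0,0,0]], jaw=0.0)

```text
t: 3.92
ee_pos: [0.5556, 0.0323, 0.1709]
ee_rot: [0.001, -0.058, 0.998, 0.001]
contact_force: [-1.1, 8.0, 4.0]
width: 0.017
gripper_force: 4.1
```

```bash
cat >> h.py <<'E'
yaw=.167
def handle(side,th,L0):
    "post position for leaf angle th; side=+1 left, -1 right; L0 shut position (xy)"
    c=Rn.from_euler('z',yaw); v=c.apply([-.057,-.115*side,0]); h=np.r_[L0,0]-v
    return h+Rn.from_euler('z',-side*th).apply(v)
def arc(side,L0,ths):
    s=manip.get_state();q=s["ee_rot"];R=Rn.from_quat([q[1],q[2],q[3],q[0]]);z=s["ee_pos"][2]
    o=s["ee_pos"]-handle(side,ths[0],L0);p=None
    for t in ths:
        x=handle(side,t,L0)
        if p is not None: print(round(t,2),(R.inv().apply(x-p)/.4).round(3))
        p=x
E
python3 - <<'E'
from h import *
arc(1,[.554,.033],np.arange(0,1.66,.1))
print(manip.get_state())
E
```

```text
0.1 [ 0.029  0.014 -0.   ]
0.2 [ 0.027  0.017 -0.   ]
0.3 [ 0.025  0.02  -0.   ]
0.4 [ 0.023  0.022 -0.   ]
0.5 [ 0.021  0.024 -0.   ]
0.6 [ 0.018  0.026 -0.   ]
0.7 [ 0.016  0.028 -0.   ]
0.8 [0.013 0.029 0.   ]
0.9 [0.01  0.031 0.   ]
1.0 [0.007 0.031 0.   ]
1.1 [0.004 0.032 0.   ]
1.2 [0.    0.032 0.   ]
1.3 [-0.003  0.032  0.   ]
1.4 [-0.006  0.032  0.   ]
1.5 [-0.009  0.031  0.   ]
1.6 [-0.012  0.03   0.   ]
{'t': 3.9167, 'joints': array([-0.14560107,  0.53570974,  0.05722486,  1.8238464 , -0.04367132,
        0.78059416,  1.62230306]), 'qvel': array([-0.01060549,  0.0001982 , -0.04089411, -0.00015078, -0.05614966,
        0.00099408,  0.00029776]), 'joint_torque': array([ 4.02991354e+00, -4.52913058e+01,  5.52236572e+00, -1.47388029e+01,
        2.45479926e+00, -7.79267983e-03,  2.58823670e-02]), 'ee_pos': array([0.55556149, 0.03228883, 0.17090966]), 'ee_rot': array([ 1.28850451e-03, -5.84300145e-02,  9.98290344e-01,  8.13442765e-04]), 'contact_force': array([-1.12497015,  8.04231378,  4.01648238]), 'ft_torque': array([ 1.95541936,  0.26878138, -0.05857397]), 'gripper_force': 4.079756587743759, 'width': 0.017033451932855253}
```

Call:
arm_command(dp=[[0,0,0],[0,0,0],[0.0145,0.007,0],[0.0145,0.007,0],[0.0135,0.0085,0],[0.0135,0.0085,0],[0.0125,0.01,0],[0.0125,0.01,0]], rot=[[0,0,0],[0,0,0],[0,0,0],[0,0,0],[0,0,0],[0,0,0],[0,0,0],[0,0,0]])

```text
t: 4.58
ee_pos: [0.5227, 0.0491, 0.1708]
ee_rot: [0.003, -0.059, 0.998, 0.001]
contact_force: [4.5, 3.4, 0.9]
width: 0.0117
gripper_force: 30.0
```

```bash
python3 - <<'E'
from h import *
p=look("scene"); a=p["image"][100:340,160:420]; cv2.imwrite("pics/s3.png",cv2.resize(a,None,fx=2,fy=2))
print(handle(1,.3,[.554,.033]), manip.get_state()["ee_pos"])
E
```

```text
scene overlapped_handle 0.79 [ 0.567 -0.053  0.185]
[0.5193446  0.04944921 0.        ] [0.52189612 0.04961508 0.17079502]
```

View pics/s3.png

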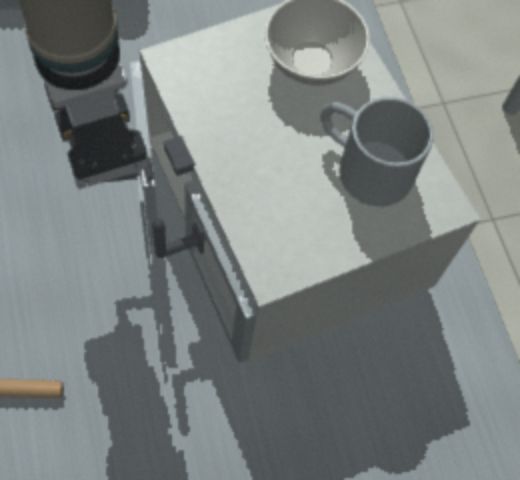

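The left leaf is out of its catch (its edge is now ~(145,185), away from the front), and the post is held. I'll follow the arc.

Call:
arm_command(dp=[[0.0115,0.011,0],[0.0115,0.011,0],[0.0105,0.012,0],[0.0105,0.012,0],[0.009,0.013,0],[0.009,0.013,0],[0.008,0.014,0],[0.008,0.014,0]], rot=[[0,0,0],[0,0,0],[0,0,0],[0,0,0],[0,0,0],[0,0,0],[0,0,0],[0,0,0]])

```text
t: 5.4
ee_pos: [0.4847, 0.0824, 0.1707]
ee_rot: [0.001, -0.058, 0.998, -0.001]
contact_force: [0.4, -2.0, 10.3]
width: 0.0108
gripper_force: 30.0
```

Call:
arm_command(dp=[[0.0065,0.0145,0],[0.0065,0.0145,0],[0.005,0.0155,0],[0.005,0.0155,0],[0.0035,0.0155,0],[0.0035,0.0155,0],[0.002,0.016,0],[0.002,0.016,0]], rot=[[0,0,0],[0,0,0],[0,0,0],[0,0,0],[0,0,0],[0,0,0],[0,0,0],[0,0,0]])

```text
t: 6.07
ee_pos: [0.4637, 0.1292, 0.1704]
ee_rot: [-0.001, -0.058, 0.998, -0.001]
contact_force: [-2.6, -2.9, 12.9]
width: 0.0112
gripper_force: 30.0
```

Call:
arm_command(dp=[[0,0.016,0],[0,0.016,0],[-0.0015,0.016,0],[-0.0015,0.016,0],[-0.003,0.016,0],[-0.003,0.016,0],[-0.0045,0.0155,0],[-0.0045,0.0155,0]], rot=[[0,0,0],[0,0,0],[0,0,0],[0,0,0],[0,0,0],[0,0,0],[0,0,0],[0,0,0]])

```text
t: 6.73
ee_pos: [0.4646, 0.1811, 0.1703]
ee_rot: [-0.002, -0.058, 0.998, -0.001]
contact_force: [-1.5, -1.2, 11.8]
width: 0.0112
gripper_force: 30.0
```

```bash
python3 - <<'E'
from h import *
print(handle(1,1.5,[.554,.033]),handle(1,1.57,[.554,.033]), manip.get_state()["ee_pos"])
a=look("scene");b=look("top");im=np.hstack([a["image"],b["image"]]);cv2.imwrite("pics/c4.png",cv2.resize(im,(800,300)))
to([.428,.18,.17],[.428,.18,.17])
E
```

```text
[0.46590031 0.18418133 0.        ] [0.46818673 0.19286821 0.        ] [0.46462912 0.18106826 0.17028035]
scene latched_handle 0.97 [0.46  0.184 0.183]
scene overlapped_handle 0.94 [ 0.568 -0.054  0.182]
top overlapped_handle 0.8 [ 0.57  -0.056  0.185]
[0.092 0.006 0.001] rows 0.9
[0. 0. 0.] rows 0.0
```

View pics/c4.png

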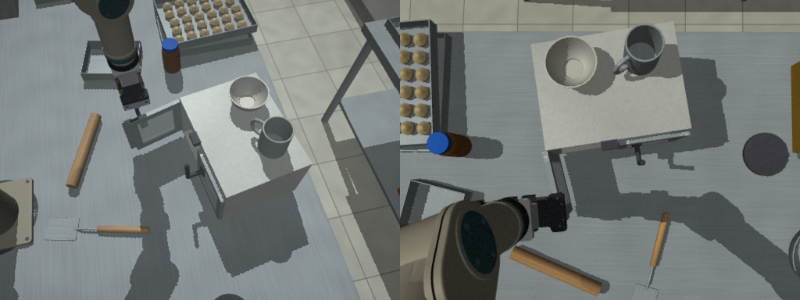

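The left leaf stands almost square (top view, leaf from (550,152) to (568,210)). I'll nudge it a little further, release and lift.

Call:
arm_command(dp=[[-0.005,0.015,0],[-0.006,0.015,0],[0,0,0],[0,0,0]], rot=[[0,0,0],[0,0,0],[0,0,0],[0,0,0]])

```text
t: 7.37
ee_pos: [0.4684, 0.1945, 0.1703]
ee_rot: [-0.001, -0.059, 0.998, -0.0]
contact_force: [-0.9, 1.1, 11.0]
width: 0.0111
gripper_force: 30.0
```

Call:
arm_command(dp=[[0,0,0],[0,0,0],[0,0,0],[0,0,0]], rot=[[0,0,0],[0,0,0],[0,0,0],[0,0,0]], jaw=0.38)

```text
t: 7.7
ee_pos: [0.4687, 0.1942, 0.1691]
ee_rot: [-0.001, -0.058, 0.998, -0.0]
contact_force: [0.4, -0.1, 0.8]
width: 0.0338
gripper_force: 0.0
```

Call:
arm_command(dp=[[0,0,-0.05],[0,0,-0.1],[0,0,-0.1],[0,0,-0.05],[0,0,0]], rot=[[0,0,0],[0,0,0],[0,0,0],[0,0,0],[0,0,0]])

```text
t: 8.12
ee_pos: [0.4718, 0.1956, 0.2939]
ee_rot: [0.004, -0.058, 0.998, 0.002]
contact_force: [0.4, 1.2, -0.6]
width: 0.0359
gripper_force: 0.0
```

```bash
python3 - <<'E'
from h import *
look("scene");look("top")
to([.52,-.06,.29],[.5687,-.055,.29])
to([.5687,-.055,.29])
E
```

```text
scene overlapped_handle 0.66 [ 0.568 -0.053  0.182]
top overlapped_handle 0.65 [ 0.567 -0.053  0.183]
[-0.054 -0.647 -0.005] rows 6.2
[-0.122 -0.002 -0.   ] rows 1.2
[-0.176 -0.648 -0.005] rows 6.5
```

Call:
arm_command(dp=[[-0.02,-0.09,0],[-0.025,-0.09,0],[-0.025,-0.09,0],[-0.025,-0.09,0],[-0.025,-0.09,0],[-0.025,-0.09,0],[-0.03,-0.108,0],[0,0,0]], rot=[[0,0,0],[0,0,0],[0,0,0],[0,0,0],[0,0,0],[0,0,0],[0,0,0],[0,0,0]], jaw=0.5)

```text
t: 9.08
ee_pos: [0.5691, -0.062, 0.288]
ee_rot: [-0.001, -0.053, 0.999, -0.003]
contact_force: [0.3, -0.6, 0.7]
width: 0.0467
gripper_force: 0.0
```

Call:
arm_command(dp=[[0,0,0],[0,0,0]], rot=[[0,0,0],[0,0,0]])

```text
t: 9.25
ee_pos: [0.5673, -0.0509, 0.2882]
ee_rot: [-0.001, -0.058, 0.998, 0.001]
contact_force: [-1.0, 0.5, 0.1]
width: 0.0469
gripper_force: 0.0
```

```bash
python3 - <<'E'
from h import *
a=look("scene");b=look("top");im=np.hstack([a["image"],b["image"]]);cv2.imwrite("pics/c5.png",cv2.resize(im,(800,300)))
to([.5687,-.055,.166])
E
```

```text
scene latched_handle 0.63 [0.461 0.194 0.181]
scene overlapped_handle 0.83 [ 0.567 -0.054  0.185]
top latched_handle 0.85 [0.471 0.19  0.182]
[-0.001 -0.012  0.309] rows 3.0
```

View pics/c5.png

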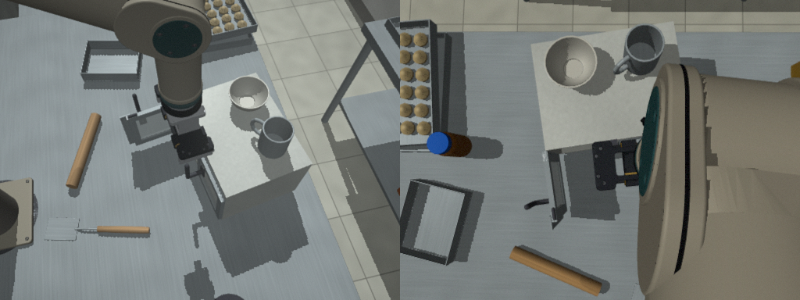

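The left leaf stands square (post at about (535,205) in the top half), and the gripper is above the right post. I'll go down and grip.

Call:
arm_command(dp=[[0,-0.006,0.08],[0,-0.004,0.08],[0,0,0.08],[0,0,0.06],[0,0,0]], rot=[[0,0,0],[0,0,0],[0,0,0],[0,0,0],[0,0,0]])

```text
t: 9.97
ee_pos: [0.5648, -0.0544, 0.1651]
ee_rot: [-0.004, -0.059, 0.998, 0.001]
contact_force: [-1.0, -0.6, -0.5]
width: 0.0471
gripper_force: 0.0
```

Call:
arm_command(dp=[[0,0,0],[0,0,0],[0,0,0],[0,0,0],[0,0,0],[0,0,0],[0,0,0]], rot=[[0,0,0],[0,0,0],[0,0,0],[0,0,0],[0,0,0],[0,0,0],[0,0,0]], jaw=0.0)

```text
t: 10.55
ee_pos: [0.5685, -0.0544, 0.1704]
ee_rot: [0.0, -0.059, 0.998, 0.001]
contact_force: [-3.2, 3.0, 6.6]
width: 0.0114
gripper_force: 30.0
```

```bash
python3 - <<'E'
from h import *
R0=[.5687,-.055]
arc(-1,R0,np.arange(0,1.66,.1)); print(handle(-1,.3,R0),handle(-1,1.57,R0))
E
```

```text
0.1 [ 0.027 -0.017 -0.   ]
0.2 [ 0.025 -0.02  -0.   ]
0.3 [ 0.023 -0.022 -0.   ]
0.4 [ 0.021 -0.024 -0.   ]
0.5 [ 0.018 -0.026 -0.   ]
0.6 [ 0.016 -0.028 -0.   ]
0.7 [ 0.013 -0.029 -0.   ]
0.8 [ 0.01  -0.031 -0.   ]
0.9 [ 0.007 -0.031 -0.   ]
1.0 [ 0.004 -0.032 -0.   ]
1.1 [ 0.    -0.032 -0.   ]
1.2 [-0.003 -0.032 -0.   ]
1.3 [-0.006 -0.032 -0.   ]
1.4 [-0.009 -0.031 -0.   ]
1.5 [-0.012 -0.03  -0.   ]
1.6 [-0.015 -0.028 -0.   ]
[ 0.54135216 -0.0819011   0.        ] [ 0.54003763 -0.23416537  0.        ]
```

Call:
arm_command(dp=[[0.0135,-0.0085,0],[0.0135,-0.0085,0],[0.0125,-0.01,0],[0.0125,-0.01,0],[0.0115,-0.011,0],[0.0115,-0.011,0],[0.0105,-0.012,0],[0.0105,-0.012,0]], rot=[[0,0,0],[0,0,0],[0,0,0],[0,0,0],[0,0,0],[0,0,0],[0,0,0],[0,0,0]])

```text
t: 11.22
ee_pos: [0.5332, -0.0908, 0.1703]
ee_rot: [-0.001, -0.06, 0.998, 0.001]
contact_force: [-4.1, 4.4, 8.7]
width: 0.0116
gripper_force: 30.0
```

Call:
arm_command(dp=[[0.009,-0.013,0],[0.009,-0.013,0],[0.008,-0.014,0],[0.008,-0.014,0],[0.0065,-0.0145,0],[0.0065,-0.0145,0],[0.005,-0.0155,0],[0.005,-0.0155,0]], rot=[[0,0,0],[0,0,0],[0,0,0],[0,0,0],[0,0,0],[0,0,0],[0,0,0],[0,0,0]])

```text
t: 11.88
ee_pos: [0.5142, -0.1399, 0.1703]
ee_rot: [-0.002, -0.059, 0.998, 0.001]
contact_force: [-5.5, 2.2, 10.6]
width: 0.0114
gripper_force: 30.0
```

Call:
arm_command(dp=[[0.0035,-0.0155,0],[0.0035,-0.0155,0],[0.002,-0.016,0],[0.002,-0.016,0],[0,-0.016,0],[0,-0.016,0],[-0.0015,-0.016,0],[-0.0015,-0.016,0]], rot=[[0,0,0],[0,0,0],[0,0,0],[0,0,0],[0,0,0],[0,0,0],[0,0,0],[0,0,0]])

```text
t: 12.55
ee_pos: [0.5192, -0.1919, 0.1703]
ee_rot: [-0.0, -0.059, 0.998, 0.0]
contact_force: [-2.8, 1.6, 6.1]
width: 0.0112
gripper_force: 30.0
```

Call:
arm_command(dp=[[-0.003,-0.016,0],[-0.003,-0.016,0],[-0.0045,-0.0155,0],[-0.0045,-0.0155,0],[-0.006,-0.015,0],[-0.006,-0.015,0],[-0.0075,-0.015,0],[0,0,0]], rot=[[0,0,0],[0,0,0],[0,0,0],[0,0,0],[0,0,0],[0,0,0],[0,0,0],[0,0,0]])

```text
t: 13.22
ee_pos: [0.5392, -0.2346, 0.1703]
ee_rot: [0.001, -0.058, 0.998, -0.001]
contact_force: [-0.6, -0.3, 5.3]
width: 0.0115
gripper_force: 30.0
```

```bash
python3 - <<'E'
from h import *
a=look("scene");b=look("top");im=np.hstack([a["image"],b["image"]]);cv2.imwrite("pics/c6.png",cv2.resize(im,(800,300)))
to([.540,-.234,.17])
E
```

```text
scene latched_handle 0.85 [0.464 0.198 0.178]
[-0.003 -0.001  0.001] rows 0.0
```

View pics/c6.png

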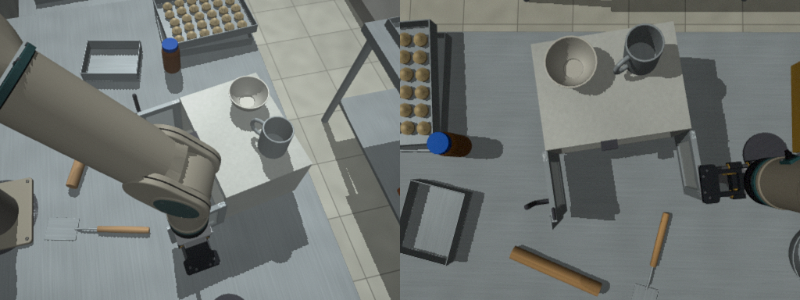

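Both leaves stand square (top view: left (550,152)–(558,225), right (685,132)–(690,197)). I'll release, lift and back off.

Call:
arm_command(dp=[[0,0,0],[0,0,0],[0,0,0],[0,0,0]], rot=[[0,0,0],[0,0,0],[0,0,0],[0,0,0]], jaw=0.38)

```text
t: 13.85
ee_pos: [0.5382, -0.2328, 0.1691]
ee_rot: [-0.0, -0.059, 0.998, 0.0]
contact_force: [1.0, 0.9, 0.5]
width: 0.0336
gripper_force: 0.0
```

Call:
arm_command(dp=[[0,0,-0.05],[0,0,-0.1],[0,0,-0.1],[0,0,-0.05],[0,-0.08,0],[0,-0.08,0],[0,0,0],[0,0,0]], rot=[[0,0,0],[0,0,0],[0,0,0],[0,0,0],[0,0,0],[0,0,0],[0,0,0],[0,0,0]])

```text
t: 14.52
ee_pos: [0.545, -0.2986, 0.2889]
ee_rot: [-0.001, -0.057, 0.998, -0.0]
contact_force: [0.8, 0.4, -0.5]
width: 0.0359
gripper_force: 0.0
```

```bash
python3 - <<'E'
from h import *
a=look("scene");b=look("top");im=np.hstack([a["image"],b["image"]]);cv2.imwrite("pics/c7.png",cv2.resize(im,(800,300)))
E
```

```text
scene latched_handle 0.61 [0.462 0.193 0.181]
top latched_handle 0.8 [0.472 0.194 0.181]
top overlapped_handle 0.88 [ 0.541 -0.232  0.184]
```

View pics/c7.png

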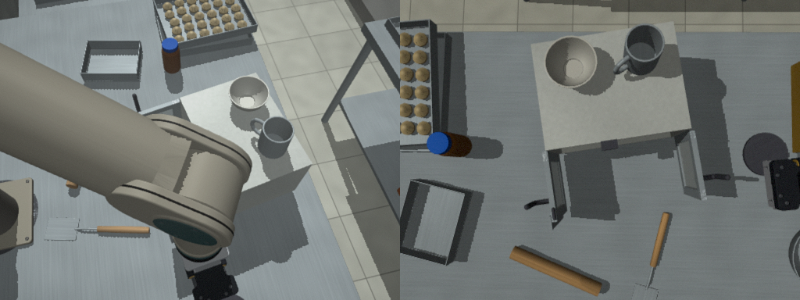

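Both leaves stand square and the gripper is clear of everything, with the posts at (537,205) and (715,178) in the top view. I'll hand in the job.

```bash
python3 -c "
from h import *
print(manip.sign_off())"
```

```text
the job is handed in; nothing more can be done
None
```

I opened the left leaf first, then the right; both stand at about a right angle with the gripper clear of them, and the job was handed in at about 15 s of robot time (no verdict was returned).

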